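# Unhook the round seal die and stand it in the dish

### The job

Take the round-faced brass seal die off its upturned peg: lift its loop up past the peg's tip before drawing it away, without wrenching the peg. Stand it upright, face down, near the middle of the terracotta dish's floor, letting go only once it is down. Leave the square-faced seal hanging on its own peg.

Things in the scene. Friction and masses are not known exactly. Their poses are not given: they have to be found in the camera images.
- round_seal: Brass seal die to move, about 0.5 kg, 150 mm tall, hung upright on a middle peg, 60 (+-4) mm out from the board's centre plane. Origin: centre of underside; z up, x along peg, y across loop. Round die 60 mm wide, z 0-18 mm; loop of 8 mm bar in y-z plane, opening 36 mm wide, z 26-96; grip 18 mm square, z 102-150: pinch it from above across y (the peg tip blocks a finger on -x).
- square_seal: The other brass seal die, to be left hanging: same loop, grip and height, but its die is a square plate 56 x 56 x 18 mm. Origin: centre of its underside, axes likewise. It hangs on the other middle peg, 150 mm along the rail from the round one; which peg holds which seal varies.
- rail: Fixed pine rail; origin on shelf below mid-board, y along it, pegs to -x. Board 620 x 22 mm, top 182 mm high, end posts 190. Pegs 12 mm thick at y -225, -75, 75, 225 mm, level, axis 165 mm high; upturned tip axis at x -105, top 199 mm high. The loop passes the tip when raised 28 to 58 mm (best 43; more hits the peg from below), then moved along -x: 60 mm frees the loop, 90 the die.
- dish: Loose terracotta dish, 140 mm across the rim, 28 mm tall, 0.6 kg, on the shelf between robot and rail. Origin: centre of its underside; z up. Flat inner floor 8 mm above the origin, about 105 mm across. A lead bulla, a wooden tamp and an iron weight (under 90 mm tall) stand on the shelf at least 50 mm from its rim.

How it is judged:
On the way, in this order (a step that is already met when the one before it is completed fails the run):
1. the round seal is off the peg, held by the fingers, its loop drawn out beyond the peg's tip (x of round_seal in the frame of rail below -0.125 m and height (world z) of round_seal above 0.05 m and contact force between the fingers and round_seal above 0.5 N), for 0.1 s.
2. the round seal is brought down to the dish's floor (within 6 mm) while still held (z of round_seal in the frame of dish below 0.014 m and horizontal distance between round_seal and dish below 0.025 m and contact force between the fingers and round_seal above 0.5 N), for 0.05 s.
At the end, for the whole second after the job is handed in: The round seal stands face down on the floor of the dish, within 20 mm of its centre and within 10 degrees of upright, at rest and released; the dish is level, and the square seal hangs on its own peg within 30 mm of where it was (horizontal distance between round_seal and dish below 0.02 m and z of round_seal in the frame of dish between 0.004 and 0.012 m and angle between round_seal's own z axis and vertical below 0.17 rad and angle between dish's own z axis and vertical below 0.1 rad and linear speed of round_seal below 0.02 m/s and distance of square_seal from where it was at the start of the episode below 0.03 m and height (world z) of square_seal above 0.06 m); the robot touches nothing.
It fails at once if the round seal is wrenched against the peg rail (over 30 N) (contact force between round_seal and rail above 30 N).
It also fails if it takes over 38 s, if anything falls off the work surface, if the arm or the gripper's body presses on something with over 40 N, if the wrist force passes 120 N, or if a joint passes its speed limit or range.

### The arm

A 6-joint arm with a two-finger parallel gripper is mounted at the origin on the work surface. World frame = base frame: x ahead of the robot, y to its left, z up, the work surface at z = 0. Lengths are in m, angles in rad, forces in N, time in s.
With the tool pointing down it reaches from about 0.25 to 0.775 m from the base axis. Payload 4 kg.
Tool frame: the origin (TCP) lies midway between the tips of the shut fingers; the grasp point (between the pads) lies 19 mm behind it (robot.tcp_to_grasp is the z of the grasp point in the tool frame, in m); z points along the fingers, y is the line along which they close (so a half turn about z gives the same grasp; the last joint's range is limited). The gripper opens to 94 mm and grips with 3 to 60 N. Pads are 16 mm wide; open, the fingers measure 119 mm over their backs; the gripper's body (75 mm by 177 mm) begins 78 mm behind the grasp point.
Start: joints at [1.019, 0.087, 1.371, -0, 1.684, -0.103], TCP at [0.239, 0.496, 0.176] pointing down, gripper open.
Joint ranges: [-3.1, 3.1], [-0.76, 2.03], [0.27, 2.55], [-1.08, 4.22], [0.17, 2.65], [-2.57, 2.57]. Speed limits (rad/s): [2.79, 2.79, 3.14, 3.14, 3.14, 3.14].

### API

Orientations are given as [roll, pitch, yaw] about the fixed x, y, z axes, in that order (R = Rz(yaw) Ry(pitch) Rx(roll)).
In Python, from bench import robot gives the robot as it stands. The module is installed in compiled form; this text tells all that it offers.
- The arm moves only by the tool move_arm, never from a script. Its argument "motion" is one flat list of numbers, 7 for each row, row after row: the turn, a rotation vector about the tool's x, y, z in units of 45 degrees (1.0 is 45 degrees), then the shift along the tool's x, y, z in units of 100 mm (1.0 is 100 mm), then the opening, from 0 (shut) to 1 (fully open). A call has 1 to 12 rows; each row shifts and turns the commanded pose from where the row before left it, along the tool's axes as they then stand; what a row does not reach is not made up. A row lasts 1/12 s, in which the tool goes at most 41.7 mm and 7.16 degrees, less where a joint would pass 70% of its speed; a pose out of reach is approached as far as the arm can. A call with a number of a shift or a turn outside -1 to 1 is refused whole. A call with a gripper value outside its range is refused whole. The fingers move at their own pace and stop on an object; the grip force is fixed at half the most. Time passes only in rows, so rows that do not move let the fingers close. It gives the time, the measured TCP pose, the force, the opening and the grip force at its end, in the units of the state.
- robot.get_obs(): the state, without advancing time (a new reading comes with each control period).
- robot.snapshot(name): name is "scene" or "top" or "wrist"; returns the picture (400x640x3 uint8, red, green, blue); there is no depth.
- robot.get_calibration(name): a dict with "fx", "fy", "cx", "cy" (pixels), "R" (3x3) and "t" (3): a world point X has camera coordinates R X + t. Camera axes: x right, y down, z forward; pixel columns grow to the right and rows downward; lengths in m; the calibration is good to about 2 mm. A picture is of the moment at which its call begins: read the wrist's pose just before it. get_calibration takes no time and is no camera call; for the wrist camera it gives the pose at the moment of the call.
- robot.close_job(): hands the job in; it is judged then, once.
The state is a dict: "time": time; "joint_positions": joint angles; "qvel": joint speeds; "joint_torque": joint torques, N m; "tool_pos": TCP position; "ee_rot": TCP orientation; "wrist_force": force on the tool from outside, world axes, zero at the start; "wrist_torque": the same for the moment, N m; "width": finger opening in m; "finger_force": force on a finger pad.
Only numpy, scipy, OpenCV 4.12 (cv2) and the standard library are available. Lean on these libraries where they do the work, as an engineer would, in place of code of your own. Each camera call takes 0.05 s, during which the arm holds its last target. There are 200 camera calls.

## Working session

There is one attempt and no reset: what is moved stays moved. The work goes in short steps, Python scripts to look and compute and a tool call to move; the robot and the scene stay as the last step left them, time stands still between calls to the robot, and variables do not carry over. Pictures are saved under pics/ and viewed, at most 10 in all, crops included, and the job is handed in when it is done.

Besides the shell and the picture viewer there is one more tool, called after "Call:" by a JSON object that holds its "name" and its "arguments". move_arm: Moves the arm, as the interface text tells. Shifts and turns lie within -1 to 1; 1 stands for 100 mm of shift or 45 degrees of turn. Its arguments: {"type":"object","properties":{"motion":{"type":"array","items":{"type":"number"}}},"required":["motion"]}

```bash
mkdir -p pics; cat > h.py <<'E'
from bench import robot
import numpy as np, cv2
def snap(n,f):
    c=robot.get_calibration(n); im=robot.snapshot(n); cv2.imwrite(f'pics/{f}.png',im[:,:,::-1]); return im,c
def ray(c,u,v):
    R=np.array(c['R']);t=np.array(c['t']);o=-R.T@t
    d=R.T@np.array([(u-c['cx'])/c['fx'],(v-c['cy'])/c['fy'],1]);return o,d
def plane(c,u,v,z):
    o,d=ray(c,u,v);return o+d*(z-o[2])/d[2]
def tri(rs):
    A=0;b=0
    for o,d in rs:
        d=d/np.linalg.norm(d);P=np.eye(3)-np.outer(d,d);A=A+P;b=b+P@o
    return np.linalg.solve(A,b)
def proj(c,X):
    p=np.array(c['R'])@np.array(X)+np.array(c['t']);return c['fx']*p[0]/p[2]+c['cx'],c['fy']*p[1]/p[2]+c['cy']
E
python3 - <<'E'
from h import *
for n in('scene','top','wrist'):
    im,c=snap(n,n+'0'); o,d=ray(c,320,200); print(n,o.round(3),d.round(2),c['fx'])
print(robot.get_obs())
E
```

```text
scene [ 1.022 -0.011  0.654] [-0.61  0.03 -0.79] 434.9405169997216
top [ 0.519 -0.009  0.721] [ 0.12  0.   -0.99] 387.67408080846667
wrist [0.173 0.528 0.384] [ 0.22 -0.1  -0.97] 331.80836177657136
{'time': 0.15, 'joint_positions': array([ 1.01888830e+00,  8.77871495e-02,  1.37187603e+00, -1.91970532e-05,
        1.68360404e+00, -1.03110559e-01]), 'qvel': array([ 0.0020266 , -0.00331955, -0.00194831,  0.00166653, -0.00047803,
        0.00116346]), 'joint_torque': array([ 1.69817860e-03, -3.40639400e+01, -3.02795434e+01,  7.19374954e-02,
        3.04407638e-02, -1.42459285e-04]), 'tool_pos': array([0.2384064 , 0.49512783, 0.17478781]), 'ee_rot': array([-3.13992501e+00, -1.53382602e-04,  2.69279291e+00]), 'wrist_force': array([-0.74772703, -0.63301907,  1.24808254]), 'wrist_torque': array([ 0.03734611,  0.03165099, -0.00962581]), 'finger_force': 0.0, 'width': 0.09382435977355269}
```

View pics/scene0.png

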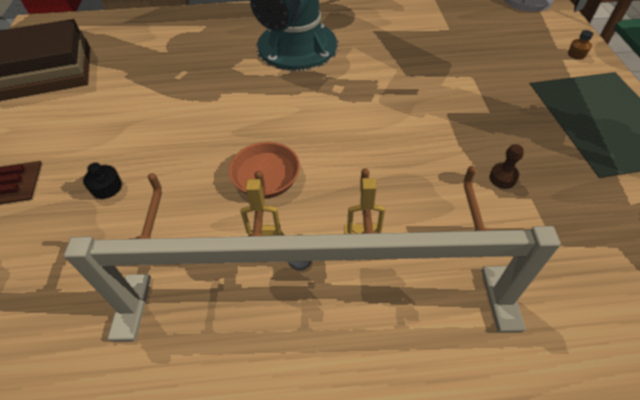

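View pics/top0.png

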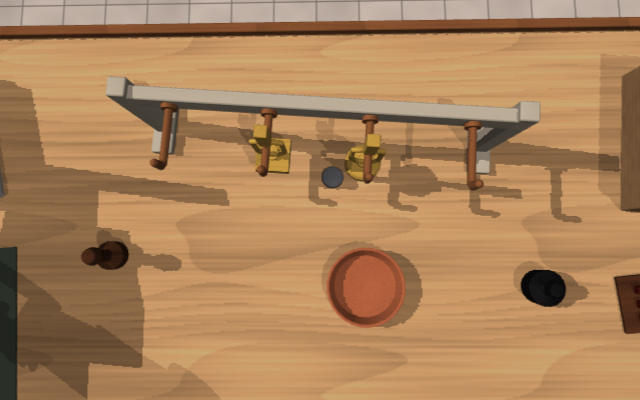

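Scene camera looks from behind the rail; in the top view (up = +x, right = −y) the round seal hangs on the right middle peg at about (366,155), the square one is at (270,150), and the dish is at (366,287). Now a zoomed crop of both views.

```bash
python3 - <<'E'
from h import *
a=cv2.imread('pics/top0.png')[95:195,240:400]; b=cv2.imread('pics/scene0.png')[160:260,220:380]
cv2.imwrite('pics/z.png',np.vstack([cv2.resize(a,None,fx=5,fy=3*5/3,interpolation=2)[:300*5//3]])[:500])
cv2.imwrite('pics/z.png',np.vstack([cv2.resize(a[:70+30],(480,300),interpolation=2),cv2.resize(b,(480,300),interpolation=2)]))
ct=robot.get_calibration('top')
im=cv2.imread('pics/top0.png'); hsv=cv2.cvtColor(im,cv2.COLOR_BGR2HSV)
for p in[(160,163),(262,171),(368,178),(475,184),(373,142),(366,287),(332,177)]: print(p,hsv[p[1],p[0]],plane(ct,*p,.195).round(3))
m=((hsv[...,0]<10)&(hsv[...,1]>110)&(hsv[...,2]>100)).astype('u1'); m[:240]=0
cs=cv2.findContours(m,0,2)[0]; k=max(cs,key=cv2.contourArea); e=cv2.fitEllipse(k); print(e, plane(ct,*e[0],.026).round(4))
E
```

```text
(160, 163) [ 13 179  47] [0.633 0.215 0.195]
(262, 171) [ 12 165  88] [0.621 0.072 0.195]
(368, 178) [ 11 166 126] [ 0.61  -0.074  0.195]
(475, 184) [ 12 166 112] [ 0.601 -0.219  0.195]
(373, 142) [ 19 170 197] [ 0.66  -0.082  0.195]
(366, 287) [  9 168 182] [ 0.463 -0.068  0.195]
(332, 177) [150   7  72] [ 0.612 -0.024  0.195]
((365.697021484375, 287.01190185546875), (76.4234848022461, 78.57109069824219), 158.5245819091797) [ 0.4451 -0.0868  0.026 ]
```

View pics/z.png

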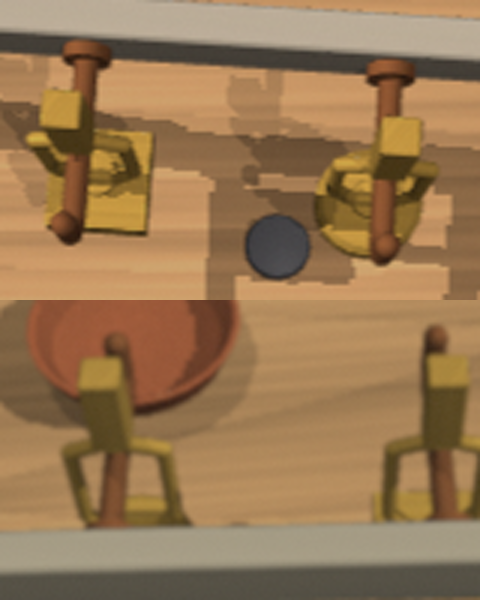

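```bash
python3 - <<'E'
from h import *
ct=robot.get_calibration('top');cs=robot.get_calibration('scene')
X=tri([ray(ct,374,141),ray(cs,253.3,184.7)]);print(X.round(4),plane(ct,374,141,.225).round(4),plane(cs,253.3,184.7,.225).round(4))
print('sq',proj(ct,X),proj(cs,X))
E
```

```text
[ 0.6541 -0.0772  0.2231] [ 0.6537 -0.0788  0.225 ] [ 0.6559 -0.075   0.225 ]
sq (np.float64(372.5428466944951), np.float64(141.07797061344647)) (np.float64(251.81821684504678), np.float64(184.6898283702425))
```

Call:
{"name": "move_arm", "arguments": {"motion": [0, 0, -0.12, 0, 0, -0.26, 1, 0, 0, -0.12, 0, 0, -0.26, 1, 0, 0, -0.12, 0, 0, -0.26, 1, 0, 0, -0.12, 0, 0, -0.26, 1, 0, 0, 0, 0, 0, 0, 1]}}

```text
time: 0.57
tool_pos: [0.2396, 0.4972, 0.2858]
ee_rot: [3.133, 0.005, 3.072]
wrist_force: [-0.9, -0.2, 1.4]
width: 0.0943
finger_force: 0.0
```

Call:
{"name": "move_arm", "arguments": {"motion": [0, 0, 0, -0.227, -0.272, 0, 1, 0, 0, 0, -0.227, -0.272, 0, 1, 0, 0, 0, -0.227, -0.272, 0, 1, 0, 0, 0, -0.227, -0.272, 0, 1, 0, 0, 0, -0.227, -0.272, 0, 1, 0, 0, 0, -0.227, -0.272, 0, 1, 0, 0, 0, -0.227, -0.272, 0, 1, 0, 0, 0, -0.227, -0.272, 0, 1, 0, 0, 0, -0.227, -0.272, 0, 1, 0, 0, 0, -0.227, -0.272, 0, 1]}}

```text
time: 1.4
tool_pos: [0.4459, 0.2063, 0.2785]
ee_rot: [-3.141, -0.001, 3.068]
wrist_force: [1.6, 0.5, -0.1]
width: 0.094
finger_force: 0.0
```

Call:
{"name": "move_arm", "arguments": {"motion": [0, 0, 0, -0.227, -0.272, 0, 1, 0, 0, 0, -0.227, -0.272, 0, 1, 0, 0, 0, -0.227, -0.272, 0, 1, 0, 0, 0, -0.227, -0.272, 0, 1, 0, 0, 0, -0.227, -0.272, 0, 1, 0, 0, 0, -0.227, -0.272, 0, 1, 0, 0, 0, -0.227, -0.272, 0, 1, 0, 0, 0, -0.227, -0.272, 0, 1, 0, 0, 0, -0.227, -0.272, 0, 1, 0, 0, 0, -0.227, -0.272, 0, 1, 0, 0, 0, 0, 0, 0, 1, 0, 0, 0, 0, 0, 0, 1]}}

```text
time: 2.4
tool_pos: [0.6525, -0.0812, 0.2761]
ee_rot: [3.141, -0.005, 3.066]
wrist_force: [-0.2, 1.5, 0.1]
width: 0.0941
finger_force: 0.0
```

```bash
python3 - <<'E'
from h import *
im,c=snap('wrist','w1'); o=robot.get_obs(); print(o['tool_pos'],o['ee_rot'],o['time'])
print(proj(c,[.655,-.077,.225]))
E
```

```text
[ 0.65215072 -0.07986911  0.27757758] [ 3.14052875 -0.00343492  3.06807468] 2.45
(np.float64(322.67060463815034), np.float64(212.79979421529234))
```

View pics/w1.png

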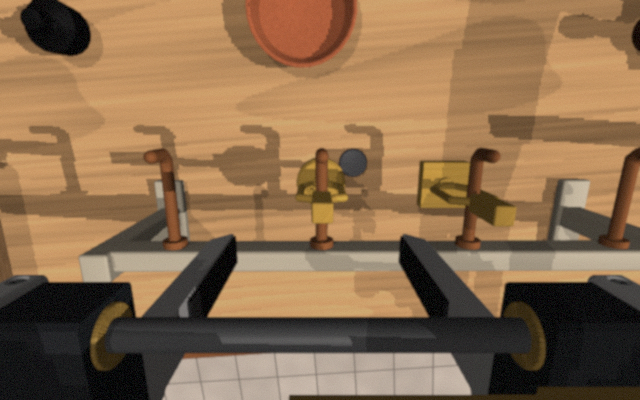

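Wrist view: grip top at (321,213), where (.655,−.077) predicts (322.7,212.8) – confirmed. Rail is parallel to the tool's axes. Descend.

Call:
{"name": "move_arm", "arguments": {"motion": [0, 0, 0, -0.03, 0.03, 0, 1, 0, 0, 0, 0, 0, 0.145, 1, 0, 0, 0, 0, 0, 0.145, 1, 0, 0, 0, 0, 0, 0.145, 1, 0, 0, 0, 0, 0, 0.145, 1, 0, 0, 0, 0, 0, 0.145, 1, 0, 0, 0, 0, 0, 0.145, 1, 0, 0, 0, 0, 0, 0, 1, 0, 0, 0, 0, 0, 0, 1]}}

```text
time: 3.2
tool_pos: [0.6549, -0.0751, 0.1927]
ee_rot: [3.141, -0.001, 3.072]
wrist_force: [0.1, 0.0, 0.1]
width: 0.094
finger_force: 0.0
```

Nudge and close.

Call:
{"name": "move_arm", "arguments": {"motion": [0, 0, 0, 0, -0.01, 0.02, 0.6, 0, 0, 0, 0, 0, 0, 0.4, 0, 0, 0, 0, 0, 0, 0.3, 0, 0, 0, 0, 0, 0, 0.2, 0, 0, 0, 0, 0, 0, 0.1, 0, 0, 0, 0, 0, 0, 0, 0, 0, 0, 0, 0, 0, 0, 0, 0, 0, 0, 0, 0, 0, 0, 0, 0, 0, 0, 0, 0]}}

```text
time: 3.95
tool_pos: [0.6556, -0.0779, 0.1906]
ee_rot: [3.141, -0.0, 3.07]
wrist_force: [-0.0, -0.0, 0.0]
width: 0.0374
finger_force: 0.0
```

Call:
{"name": "move_arm", "arguments": {"motion": [0, 0, 0, 0, 0, 0, 0, 0, 0, 0, 0, 0, 0, 0, 0, 0, 0, 0, 0, 0, 0, 0, 0, 0, 0, 0, 0, 0, 0, 0, 0, 0, 0, 0, 0, 0, 0, 0, 0, 0, 0, 0]}}

```text
time: 4.45
tool_pos: [0.6556, -0.0778, 0.1906]
ee_rot: [3.141, -0.0, 3.07]
wrist_force: [0.2, -0.3, 0.1]
width: 0.0171
finger_force: 30.0
```

Call:
{"name": "move_arm", "arguments": {"motion": [0, 0, 0, 0, 0, -0.03, 0, 0, 0, 0, 0, 0, -0.06, 0, 0, 0, 0, 0, 0, -0.06, 0, 0, 0, 0, 0, 0, -0.06, 0, 0, 0, 0, 0, 0, -0.06, 0, 0, 0, 0, 0, 0, -0.06, 0, 0, 0, 0, 0, 0, -0.06, 0, 0, 0, 0, 0, 0, -0.04, 0, 0, 0, 0, 0, 0, 0, 0, 0, 0, 0, 0, 0, 0, 0]}}

```text
time: 5.28
tool_pos: [0.6558, -0.0779, 0.2342]
ee_rot: [-3.141, 0.001, 3.07]
wrist_force: [-0.4, 0.8, -6.6]
width: 0.0174
finger_force: 30.0
```

```bash
python3 - <<'E'
from h import *
a,c=snap('wrist','w2'); b,c=snap('scene','s2'); 
cv2.imwrite('pics/z2.png',np.vstack([cv2.resize(a[120:270,220:500],(560,300)),cv2.resize(b[140:290,180:460],(560,300))])[:,:,::-1])
o=robot.get_obs();print(o['tool_pos'],o['wrist_force'],o['wrist_torque'])
E
```

```text
[ 0.65539424 -0.07779811  0.23318715] [ 0.87180714 -0.53051818 -7.18237575] [ 0.02225889  0.00103588 -0.0318688 ]
```

View pics/z2.png

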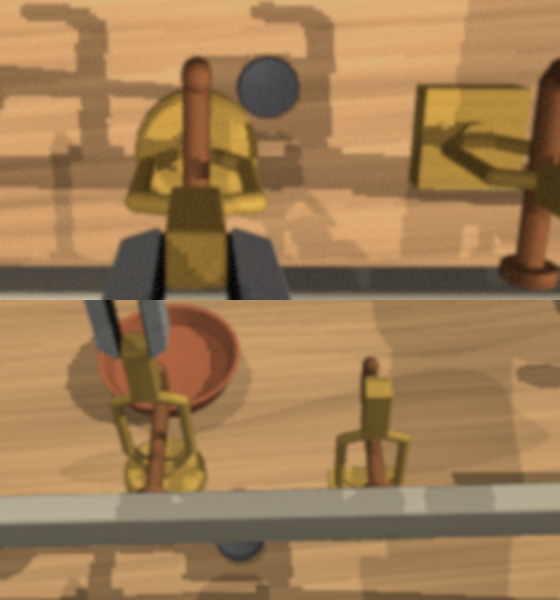

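Crop shows the seal held and lifted, the peg running mid-loop ((200,130) in the crop), square seal untouched. Draw out along tool +x.

Call:
{"name": "move_arm", "arguments": {"motion": [0, 0, 0, 0.05, 0, 0, 0, 0, 0, 0, 0.1, 0, 0, 0, 0, 0, 0, 0.12, 0, 0, 0, 0, 0, 0, 0.12, 0, 0, 0, 0, 0, 0, 0.12, 0, 0, 0, 0, 0, 0, 0.12, 0, 0, 0, 0, 0, 0, 0.12, 0, 0, 0, 0, 0, 0, 0.12, 0, 0, 0, 0, 0, 0, 0.12, 0, 0, 0, 0, 0, 0, 0.12, 0, 0, 0, 0, 0, 0, 0.12, 0, 0, 0, 0, 0, 0, 0, 0, 0, 0]}}

```text
time: 6.38
tool_pos: [0.5304, -0.0687, 0.2342]
ee_rot: [-3.142, -0.001, 3.07]
wrist_force: [-1.3, 0.6, -6.0]
width: 0.0172
finger_force: 30.0
```

```bash
python3 - <<'E'
from h import *
a,c=snap('wrist','w3');b,ct=snap('top','t3');cv2.imwrite('pics/z3.png',np.vstack([cv2.resize(a[0:280,120:520],(420,294)),cv2.resize(b[90:370,200:600],(420,294))])[:,:,::-1])
o=robot.get_obs();print(o['tool_pos'],o['wrist_force'])
def dish(im,c):
    hsv=cv2.cvtColor(im,cv2.COLOR_RGB2HSV)
    m=((hsv[...,0]<11)&(hsv[...,1]>110)&(hsv[...,2]>100)).astype('u1')
    k=max(cv2.findContours(m,0,2)[0],key=cv2.contourArea);e=cv2.fitEllipse(cv2.convexHull(k));print(e,plane(c,*e[0],.026).round(4))
dish(a,c)
E
```

```text
[ 0.53269771 -0.06896064  0.23381495] [ 0.73800407 -0.28262864 -5.46892258]
((298.02276611328125, 106.17003631591797), (113.7358169555664, 118.51329803466797), 169.43600463867188) [ 0.4428 -0.0859  0.026 ]
```

View pics/z3.png

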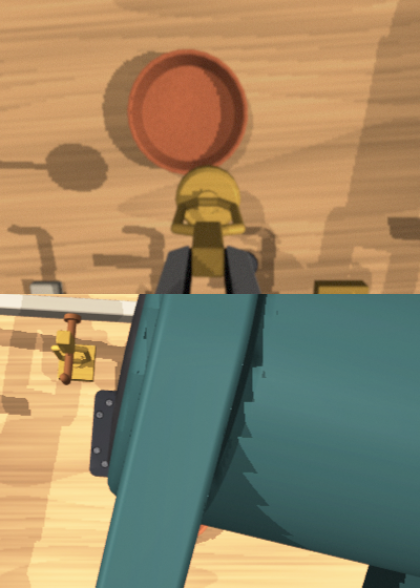

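Seal is clear of the pegs, with the dish centred at (298,106) in the wrist view, (.444,−.086) in world. Move over and lower most of the way.

Call:
{"name": "move_arm", "arguments": {"motion": [0, 0, 0, 0.145, -0.04, 0, 0, 0, 0, 0, 0.145, -0.04, 0, 0, 0, 0, 0, 0.145, -0.04, 0, 0, 0, 0, 0, 0.145, -0.04, 0, 0, 0, 0, 0, 0.145, -0.04, 0, 0, 0, 0, 0, 0.145, -0.04, 0, 0, 0, 0, 0, 0, 0, 0, 0, 0, 0, 0, 0, 0, 0.15, 0, 0, 0, 0, 0, 0, 0.15, 0, 0, 0, 0, 0, 0, 0.15, 0, 0, 0, 0, 0, 0, 0.15, 0, 0, 0, 0, 0, 0, 0, 0]}}

```text
time: 7.48
tool_pos: [0.4437, -0.086, 0.1699]
ee_rot: [3.14, -0.005, 3.07]
wrist_force: [0.0, 0.2, -7.4]
width: 0.0174
finger_force: 30.0
```

```bash
python3 - <<'E'
from h import *
a,c=snap('wrist','w4');b,cs=snap('scene','s4')
o=robot.get_obs();print(o['tool_pos'],o['wrist_force'])
cv2.imwrite('pics/z4.png',np.vstack([cv2.resize(a[60:260,200:440],(360,300)),cv2.resize(b[80:230,170:350],(360,300))])[:,:,::-1])
X=o['tool_pos'];print(proj(c,[X[0],X[1],.05]),proj(c,[.444,-.0865,.026]),proj(cs,[X[0],X[1],.05]))
E
```

```text
[ 0.44479542 -0.08653724  0.17328346] [-0.97008759  1.35867783 -6.02701377]
(np.float64(316.76429808464917), np.float64(193.33556447654445)) (np.float64(316.7670983515299), np.float64(187.82419213398632)) (np.float64(261.3139963808253), np.float64(159.14717437515867))
```

View pics/z4.png

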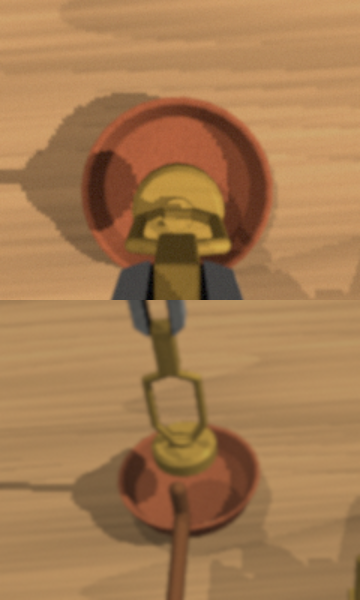

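Seal hangs upright, centred over the dish (die bottom ≈ 58 mm). Lower on.

Call:
{"name": "move_arm", "arguments": {"motion": [0, 0, 0, 0, 0, 0.1, 0, 0, 0, 0, 0, 0, 0.1, 0, 0, 0, 0, 0, 0, 0.1, 0, 0, 0, 0, 0, 0, 0.1, 0, 0, 0, 0, 0, 0, 0.03, 0, 0, 0, 0, 0, 0, 0, 0, 0, 0, 0, 0, 0, 0, 0]}}

```text
time: 8.17
tool_pos: [0.4442, -0.0867, 0.1304]
ee_rot: [3.141, -0.001, 3.07]
wrist_force: [0.1, -0.1, -6.5]
width: 0.0172
finger_force: 30.0
```

Call:
{"name": "move_arm", "arguments": {"motion": [0, 0, 0, 0, 0, 0.02, 0, 0, 0, 0, 0, 0, 0.02, 0, 0, 0, 0, 0, 0, 0, 0]}}

```text
time: 8.42
tool_pos: [0.4445, -0.0867, 0.1267]
ee_rot: [3.142, 0.0, 3.07]
wrist_force: [1.0, 0.2, -6.1]
width: 0.0172
finger_force: 30.0
```

Call:
{"name": "move_arm", "arguments": {"motion": [0, 0, 0, 0, 0, 0.015, 0, 0, 0, 0, 0, 0, 0, 0]}}

```text
time: 8.58
tool_pos: [0.4444, -0.0867, 0.1251]
ee_rot: [3.142, 0.0, 3.07]
wrist_force: [0.0, 0.5, -6.1]
width: 0.0173
finger_force: 30.0
```

Call:
{"name": "move_arm", "arguments": {"motion": [0, 0, 0, 0, 0, 0.015, 0, 0, 0, 0, 0, 0, 0, 0]}}

```text
time: 8.75
tool_pos: [0.4451, -0.0869, 0.1245]
ee_rot: [-3.141, 0.002, 3.07]
wrist_force: [1.0, -0.3, -2.5]
width: 0.0172
finger_force: 30.0
```

Contact is beginning (load −6 → −2.5 N). One more small step.

Call:
{"name": "move_arm", "arguments": {"motion": [0, 0, 0, 0, 0, 0.01, 0, 0, 0, 0, 0, 0, 0, 0]}}

```text
time: 8.92
tool_pos: [0.4458, -0.087, 0.1244]
ee_rot: [-3.141, 0.004, 3.07]
wrist_force: [0.5, 0.6, 1.0]
width: 0.0174
finger_force: 30.0
```

Call:
{"name": "move_arm", "arguments": {"motion": [0, 0, 0, 0, 0, 0, 0, 0, 0, 0, 0, 0, 0, 0.25, 0, 0, 0, 0, 0, 0, 0.3, 0, 0, 0, 0, 0, 0, 0.4, 0, 0, 0, 0, 0, 0, 0.6, 0, 0, 0, 0, 0, 0, 0.6, 0, 0, 0, 0, 0, 0, 0.6, 0, 0, 0, 0, 0, 0, 0.6]}}

```text
time: 9.58
tool_pos: [0.4443, -0.0867, 0.1225]
ee_rot: [3.141, -0.0, 3.07]
wrist_force: [0.6, -0.2, -0.4]
width: 0.0554
finger_force: 0.0
```

Call:
{"name": "move_arm", "arguments": {"motion": [0, 0, 0, 0, 0, -0.1, 0.6, 0, 0, 0, 0, 0, -0.15, 0.6, 0, 0, 0, 0, 0, -0.2, 0.6, 0, 0, 0, 0, 0, -0.2, 0.6, 0, 0, 0, 0, 0, -0.2, 0.6, 0, 0, 0, 0, 0, -0.2, 0.6, 0, 0, 0, 0, 0, 0, 0.6, 0, 0, 0, 0, 0, 0, 0.6]}}

```text
time: 10.25
tool_pos: [0.4452, -0.0869, 0.2291]
ee_rot: [-3.141, 0.003, 3.07]
wrist_force: [-0.2, -0.6, -0.7]
width: 0.0564
finger_force: 0.0
```

```bash
python3 - <<'E'
from h import *
a,c=snap('wrist','w5');b,cs=snap('scene','s5')
o=robot.get_obs();print(o['tool_pos'],o['wrist_force'],o['width'],o['time'])
cv2.imwrite('pics/z5.png',np.vstack([cv2.resize(a[60:260,200:440],(360,300)),cv2.resize(b[80:260,170:430],(433,300))[:,:360]])[:,:,::-1])
E
```

```text
[ 0.44392861 -0.0865688   0.22655431] [ 0.04910222  0.28949068 -0.78833314] 0.05620704770148961 10.35
```

View pics/z5.png

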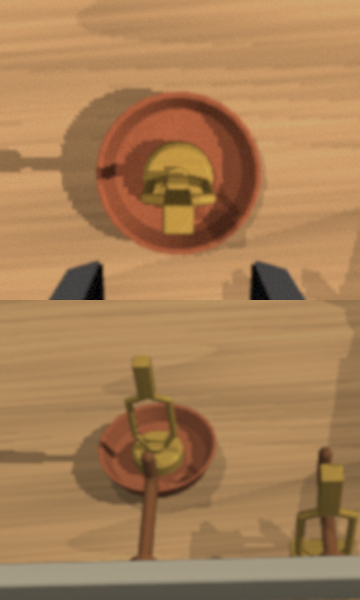

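The seal stands upright and centred in the dish (die at (180,165) in the crop), the fingers are clear and the square seal still hangs.

```bash
python3 -c "
from bench import robot
print(robot.close_job())"
```

```text
the job is handed in; nothing more can be done
None
```

The round seal stands upright near the middle of the terracotta dish's floor, released with the gripper clear. The square seal still hangs on its own peg. I handed the job in at about 10.4 s; `close_job()` gave no verdict, so this rests on the last pictures and force readings.

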